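Load a touch mixer and hold the bottle down to run it

TASK

Put the two vials from the tray upright into the two small sockets of the touch mixer, one in each, and let go of them; only then set the smaller of the two bottles upright into the ring cradle between them. Push the bottle down until the sprung head of the mixer is as good as fully down, and finish while still holding it down there: press on the bottle alone, with the gripper touching no part of the mixer. Leave the larger bottle, the timer, the tip box, the petri dish and the notebook standing where they are.

Things in the scene. Friction and masses are not known exactly. Their poses are not given: they have to be found in the camera images.
- mixer: Touch mixer, fixed to the desk: round white base 136 mm across and 44 mm high, a black knob on its front; on it the sprung metal head. Origin: centre of the underside, on the desk. z up, y along the line through the two sockets, the knob points to -x. At rest the head plate is 8 mm thick, its top 70 mm above the desk; with its sockets it reaches 62 mm from the centre along y.
- mixer_head (a joint): Sprung head of the mixer, which carries the ring cradle and both sockets and slides straight down: 0 = up at rest, 0.015 m = fully down on its stop. The spring pushes up with 6 N at rest and 12 N fully down, the head weighs 0.15 kg; it stays up under the weight of vials and bottle and rises again when let go.
- cradle (a point): Centre of the floor of the ring cradle, in the middle of the head, 82 mm above the desk at rest; it moves with the head. Same axes as the mixer. The ring is 51 mm wide inside, slightly flared at the mouth, 62 mm outside and its rim stands 18 mm above this floor.
- socket_a (a point): Centre of the floor of one vial socket, 48 mm from the cradle along the mixer's +y, 70 mm above the desk at rest; it moves with the head. The bore is 16.4 mm wide, slightly flared at the mouth, and 26 mm deep; the socket is 25 mm across outside.
- socket_b (a point): The same for the other socket, 48 mm from the cradle along the mixer's -y.
- vial_tray: Open orange tray 60 x 108 x 26 mm with a grid of pockets, loose; origin at the centre of its underside, long side along its y. Walls 26 mm high, pocket floor 3 mm above the desk.
- vial_1: Capped sample vial, 48 mm tall, loose, 15 g, standing in a pocket of the tray: body 12 mm in diameter, blue cap 12.8 mm in diameter over the top 12 mm. Origin: centre of its underside, z towards the cap. The two vials are alike; either may go into either socket.
- vial_2: The other capped sample vial, the same size, in another pocket of the tray.
- small_bottle: The smaller bottle, 85 mm tall, about 150 g (100 to 210), loose, upright: straight round body 46 mm in diameter up to about 71 mm, then the cap, 28 mm in diameter. Origin: centre of its underside, z up. It is solid and closed.
- large_bottle: The larger bottle, 103 mm tall and 56 mm in diameter, not used. Origin: centre of its underside.
- bench_timer: Bench timer 37 x 64 x 60 mm, behind the mixer, not used. Origin: centre of its underside.
- tip_box: Closed box for pipette tips 90 x 120 x 67 mm, at the right, not used. Origin: centre of its underside.
- petri_dish: Flat closed petri dish, 84 mm across and 6 mm high (keep 15 mm clear above the desk over it), lying between mixer and bottles, not used. Origin: centre of its underside.
- notebook: Notebook 105 x 152 x 14 mm, lying at the far left, not used. Origin: centre of its underside.
Not all that is in view belongs to the job. What is shaped like the small_bottle but purple is not meant.

How it is judged:
On the way, in this order (a step that is already met when the one before it is completed fails the run):
1. one vial stands in a socket, let go, while the small bottle is still away from the mixer (((horizontal distance between vial_1 and socket_a below 0.006 m and z of vial_1 in the frame of socket_a between -0.004 and 0.005 m and angle between vial_1's own z axis and vertical below 0.3 rad and contact force between the fingers and vial_1 below 0.1 N) or (horizontal distance between vial_1 and socket_b below 0.006 m and z of vial_1 in the frame of socket_b between -0.004 and 0.005 m and angle between vial_1's own z axis and vertical below 0.3 rad and contact force between the fingers and vial_1 below 0.1 N) or (horizontal distance between vial_2 and socket_a below 0.006 m and z of vial_2 in the frame of socket_a between -0.004 and 0.005 m and angle between vial_2's own z axis and vertical below 0.3 rad and contact force between the fingers and vial_2 below 0.1 N) or (horizontal distance between vial_2 and socket_b below 0.006 m and z of vial_2 in the frame of socket_b between -0.004 and 0.005 m and angle between vial_2's own z axis and vertical below 0.3 rad and contact force between the fingers and vial_2 below 0.1 N)) and horizontal distance between small_bottle and cradle above 0.06 m), for 0.2 s.
2. both vials stand in the sockets, one in each, let go, while the small bottle is still away from the mixer (((horizontal distance between vial_1 and socket_a below 0.006 m and z of vial_1 in the frame of socket_a between -0.004 and 0.005 m and angle between each of vial_1, vial_2's own z axis and vertical below 0.3 rad and horizontal distance between vial_2 and socket_b below 0.006 m and z of vial_2 in the frame of socket_b between -0.004 and 0.005 m) or (horizontal distance between vial_1 and socket_b below 0.006 m and z of vial_1 in the frame of socket_b between -0.004 and 0.005 m and angle between each of vial_1, vial_2's own z axis and vertical below 0.3 rad and horizontal distance between vial_2 and socket_a below 0.006 m and z of vial_2 in the frame of socket_a between -0.004 and 0.005 m)) and contact force between the fingers and vial_1 below 0.1 N and contact force between the fingers and vial_2 below 0.1 N and horizontal distance between small_bottle and cradle above 0.06 m), for 0.2 s.
At the end, for the whole second after the job is handed in: One vial upright on the floor of each socket (6 mm sideways, 5 mm high, 0.3 rad), the small bottle on the cradle floor (6 mm, 4 mm, 0.12 rad), the head down by more than 11 of 15 mm, the fingers bearing on the bottle with over 2 N, fingers and arm not touching the mixer (((horizontal distance between vial_1 and socket_a below 0.006 m and z of vial_1 in the frame of socket_a between -0.004 and 0.005 m and angle between each of vial_1, vial_2's own z axis and vertical below 0.3 rad and horizontal distance between vial_2 and socket_b below 0.006 m and z of vial_2 in the frame of socket_b between -0.004 and 0.005 m) or (horizontal distance between vial_1 and socket_b below 0.006 m and z of vial_1 in the frame of socket_b between -0.004 and 0.005 m and angle between each of vial_1, vial_2's own z axis and vertical below 0.3 rad and horizontal distance between vial_2 and socket_a below 0.006 m and z of vial_2 in the frame of socket_a between -0.004 and 0.005 m)) and horizontal distance between small_bottle and cradle below 0.006 m and z of small_bottle in the frame of cradle between -0.004 and 0.004 m and angle between small_bottle's own z axis and vertical below 0.12 rad and value of joint mixer_head above 0.011 m and contact force between the fingers and small_bottle above 2 N and contact force between each of the fingers, the arm and mixer below 0.5 N); the arm keeps its last pose, push and grip.
It fails at once if the large bottle is shifted by more than 40 mm or tipped over (distance of large_bottle from where it was at the start of the episode above 0.04 m or angle between large_bottle's own z axis and vertical above 0.5 rad).
It fails at once if the bench timer is shifted by more than 40 mm or tipped over (distance of bench_timer from where it was at the start of the episode above 0.04 m or angle between bench_timer's own z axis and vertical above 0.5 rad).
It fails at once if the tip box is shifted by more than 40 mm or tipped over (distance of tip_box from where it was at the start of the episode above 0.04 m or angle between tip_box's own z axis and vertical above 0.5 rad).
It fails at once if the petri dish is shifted by more than 40 mm or tipped over (distance of petri_dish from where it was at the start of the episode above 0.04 m or angle between petri_dish's own z axis and vertical above 0.5 rad).
It fails at once if the notebook is shifted by more than 40 mm or tipped over (distance of notebook from where it was at the start of the episode above 0.04 m or angle between notebook's own z axis and vertical above 0.5 rad).
It also fails if it takes over 72 s, if anything falls off the work surface, if the arm or the gripper's body presses on something with over 40 N, if the wrist force passes 120 N, or if a joint passes its speed limit or range.

ROBOT

A 7-joint arm with a two-finger parallel gripper is mounted at the origin on a cart in front of the work surface, level with it; the furniture and walls round the work are solid. World frame = base frame: x ahead of the robot, y to its left, z up, the work surface at z = 0. Lengths are in m, angles in rad, forces in N, time in s.
With the tool pointing down it reaches from about 0.4 to 0.85 m from the base axis. Payload 4.5 kg.
Tool frame: the origin (TCP) lies midway between the tips of the shut fingers; the grasp point (between the pads) lies 19 mm behind it; z points along the fingers, y is the line along which they close (so a half turn about z gives the same grasp; the last joint's range is limited). The gripper opens to 85 mm and grips with 20 to 120 N. Pads are 22 mm wide; open, the fingers measure 114 mm over their backs; the gripper's body (76 mm by 85 mm) begins 54 mm behind the grasp point. The pads swing forward as they close: fully open they stand 13 mm farther back than shut.
Start: joints at [-1.119, 0.689, -0.195, 1.565, 0.157, 0.902, -0.215], TCP at [0.254, 0.571, 0.231] pointing down, gripper open.
Joint ranges: [-3.01, 3.01], [-0.46, 2.08], [-1.47, 1.51], [0.13, 2.56], [-1, 4.14], [0.04, 2.09], [-2.66, 2.66]. Speed limits (rad/s): [2.57, 2.57, 3.14, 3.14, 3.14, 3.14, 3.14].

INTERFACE

Orientations are given as a unit quaternion [w, x, y, z].
In Python, from workcell import robot gives the robot as it stands. The module is installed in compiled form; this text tells all that it offers.
- The arm moves only by the tool carry_out, never from a script. Its argument "motion" is one flat list of numbers, 7 for each row, row after row: the turn, a rotation vector about the tool's x, y, z in rad, then the shift along the tool's x, y, z in mm, then the finger opening in mm, from 0 to 85.4. A call has exactly 5 rows; each row shifts and turns the commanded pose from where the row before left it, along the tool's axes as they then stand; what a row does not reach is not made up. A row lasts 1/8 s, in which the tool goes at most 62.5 mm and 10.7 degrees, less where a joint would pass 70% of its speed; a pose out of reach is approached as far as the arm can. A call is refused whole if a number of a shift passes 62.5 or a number of a turn 0.188, either way. A call with a gripper value outside its range is refused whole. The fingers move at their own pace and stop on an object; "newtons" is the grip in N (left out, the last holds). Time passes only in rows, so rows that do not move let the fingers close, or fill a call up. It gives the time, the measured TCP pose, the force, the opening and the grip force at its end, in the units of the state.
- robot.observe(): the state, without advancing time (a new reading comes with each control period).
- robot.capture(name): name is "scene" or "side" or "wrist"; returns a dict with "color" (400x640x3 uint8, blue, green, red), "camera_matrix" (3x3 intrinsics, pixels), "rvec" (rotation vector, rad) and "tvec" (3), from world to camera coordinates, as OpenCV has them. Camera axes: x right, y down, z forward; pixel columns grow to the right and rows downward; lengths in m; the calibration is good to about 2 mm. A picture is of the moment at which its call begins. There is no depth.
- robot.sign_off(): hands the job in; it is judged then, once.
The state is a dict: "time": time; "joints": joint angles; "dq": joint speeds; "effort": joint torques, N m; "tcp_pos": TCP position; "tcp_rot": TCP orientation; "wrist_force": force on the tool from outside, world axes, zero at the start; "wrist_torque": the same for the moment, N m; "gripper_width": opening from 0.0 (shut) to 1.0 (fully open); "finger_force": force on a finger pad.
Only numpy, scipy, OpenCV 4.12 (cv2) and the standard library are available. Lean on these libraries where they do the work, as an engineer would, in place of code of your own. Each camera call takes 0.05 s, during which the arm holds its last target. There are 200 camera calls.

## Working session

There is one attempt and no reset: what is moved stays moved. The work goes in short steps, Python scripts to look and compute and a tool call to move; the robot and the scene stay as the last step left them, time stands still between calls to the robot, and variables do not carry over. Pictures are saved under pics/ and viewed, at most 10 in all, crops included, and the job is handed in when it is done.

Besides the shell and the picture viewer there is one more tool, called after "Emit:" as a command line: name --argument value ..., lists and objects as JSON in quotes. carry_out: Moves the arm, as the interface text tells. Its arguments: {"type":"object","properties":{"motion":{"type":"array"},"newtons":{"type":"number"}},"required":["motion"]}

```bash
mkdir -p pics; cat > h.py <<'E'
import numpy as np, cv2
from workcell import robot
from scipy.spatial.transform import Rotation as R
def cap(n,save=None):
    c=robot.capture(n)
    if save: cv2.imwrite('pics/'+save,c['color'])
    return c
def ray(c,uv):
    M=cv2.Rodrigues(np.array(c['rvec'],float))[0]; t=np.array(c['tvec'],float).ravel()
    d=M.T@np.linalg.inv(c['camera_matrix'])@np.array([uv[0],uv[1],1.]); return -M.T@t,d
def plane(c,uv,z):
    o,d=ray(c,uv); return o+d*(z-o[2])/d[2]
def proj(c,p):
    return cv2.projectPoints(np.array(p,float).reshape(-1,3),np.array(c['rvec'],float),np.array(c['tvec'],float),c['camera_matrix'],None)[0].reshape(-1,2)
E
python3 - <<'E'
from h import *
a=cap('scene','s1.png');b=cap('side','d1.png')
import pickle;pickle.dump((a,b),open('c.pkl','wb'))
s=robot.observe();print(s['time'],s['tcp_pos'],s['tcp_rot'],s['gripper_width'])
for c in(a,b):print(ray(c,(320,200)))
E
```

```text
0.1 [0.2534104  0.57069097 0.23055894] [-1.11396910e-04  2.07356905e-01  9.78265009e-01 -8.20548196e-04] 0.998814080189688
(array([-0.18275034, -0.89054131,  0.66875279]), array([ 0.56114736,  0.70268781, -0.43785418]))
(array([ 0.10691064, -1.38247168,  1.02908003]), array([ 0.22740613,  0.7983477 , -0.55772053]))
```

View pics/s1.png

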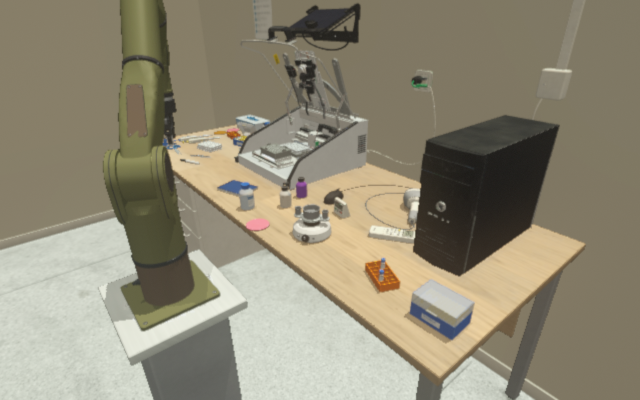

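View pics/d1.png

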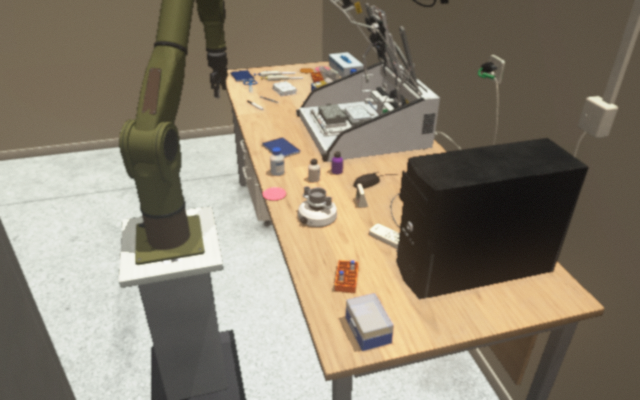

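The scene view shows the mixer at (312,225), the orange tray at (382,275) with two blue-capped vials, the blue tip box at (442,308), the petri dish at (258,225), and the notebook at (238,187). There are three bottle candidates in it: blue-capped at (247,197), pale with dark cap at (286,197), and purple at (302,188). The pale one is the smaller and not purple, so it fits. I'll confirm it in an enlarged crop.

```bash
python3 - <<'E'
from h import *
import pickle
a,b=pickle.load(open('c.pkl','rb'))
A=cv2.resize(a['color'][175:300,230:410],None,fx=4.4,fy=4.4,interpolation=cv2.INTER_CUBIC)
B=cv2.resize(b['color'][140:300,255:385],None,fx=3.7,fy=3.7,interpolation=cv2.INTER_CUBIC)
cv2.imwrite('pics/c1.png',A);cv2.imwrite('pics/c2.png',B)
for c,l in((a,[((312,235),.0,'mixer'),((286,205),0,'small'),((302,196),0,'purple'),((247,207),0,'large'),((382,277),.026,'tray'),((442,300),.067,'box'),((258,225),0,'petri')]),(b,[((317,216),0,'mixer'),((314,177),0,'small'),((347,276),.026,'tray'),((277,170),0,'large'),((274,194),0,'petri')])):
  for uv,z,n in l: print(n,plane(c,uv,z).round(3))
E
```

```text
mixer [ 0.481 -0.013  0.   ]
small [0.542 0.235 0.   ]
purple [0.641 0.261 0.   ]
large [0.414 0.321 0.   ]
tray [ 0.466 -0.348  0.026]
box [ 0.469 -0.533  0.067]
petri [0.374 0.167 0.   ]
mixer [ 0.49  -0.001  0.   ]
small [0.547 0.249 0.   ]
tray [ 0.485 -0.343  0.026]
large [0.421 0.338 0.   ]
petri [0.375 0.173 0.   ]
```

View pics/c1.png

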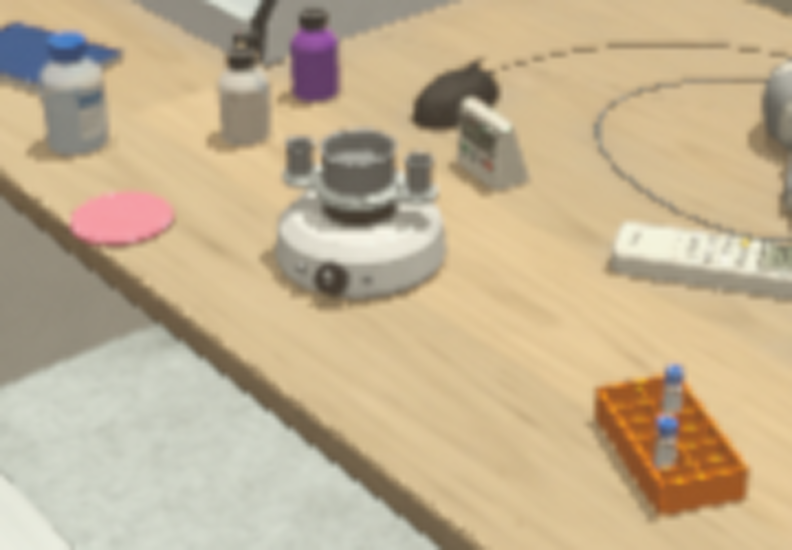

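View pics/c2.png

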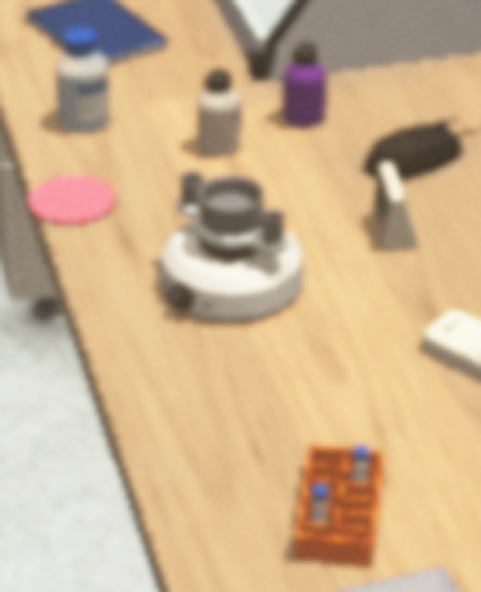

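The crops confirm it: the pale dark-capped bottle (c1 at (244,95)) is clearly smaller than the blue-capped one (75,95) and is not purple (315,60). The vials' caps are at c1 (673,375) and (667,427). Next I move toward the mixer for near views.

Emit:
carry_out --motion '[0,0,0,-47,-37,-6,85,0,0,0,-47,-37,-6,85,0,0,0,-47,-37,-6,85,0,0,0,-47,-37,-6,85,0,0,0,-47,-37,-6,85]'

```text
time: 0.72
tcp_pos: [0.3939, 0.3049, 0.2613]
tcp_rot: [-0.0, 0.207, 0.978, -0.0]
wrist_force: [2.0, -0.3, 0.2]
gripper_width: 0.995
finger_force: 0.0
```

Emit:
carry_out --motion '[0,0,0,-23,-40,0,85,0,0,0,-23,-40,0,85,0,0,0,-23,-40,0,85,0,0,0,-23,-40,0,85,0,0,0,0,0,0,85]'

```text
time: 1.35
tcp_pos: [0.4122, 0.1189, 0.2609]
tcp_rot: [-0.0, 0.211, 0.977, -0.001]
wrist_force: [0.3, 1.3, -0.1]
gripper_width: 0.998
finger_force: 0.0
```

```bash
cat >> h.py <<'E'
def rot(s): q=np.array(s['tcp_rot']); return R.from_quat(q[[1,2,3,0]])
def go(p,yaw=None):
    "remaining shift in tool axes (mm) to p, tool yaw of its y axis"
    s=robot.observe(); r=rot(s); d=r.inv().apply(np.array(p)-s['tcp_pos'])*1000
    y=r.as_matrix()[:,1]; print('t',round(s['time'],2),'tcp',np.round(s['tcp_pos'],4),'shift',d.round(1),'yaw y',round(np.degrees(np.arctan2(y[1],y[0])),1),'F',np.round(s['wrist_force'],1),'g',round(s['gripper_width'],3))
    print('tool axes\n',r.as_matrix().round(3))
E
python3 - <<'E'
from h import *
go([.48,-.0,.24]);c=cap('wrist','w1.png');o,d=ray(c,(320,200));print(o,d)
for n,p in dict(mixer=[.485,-.005,.1],small=[.545,.242,.085],tray=[.475,-.345,.03]).items():print(n,proj(c,p))
E
```

```text
t 1.35 tcp [0.4122 0.1189 0.2609] shift [-110.8  -80.3   21.2] yaw y 65.6 F [ 0.3  1.3 -0.1] g 0.998
tool axes
 [[-0.911  0.413 -0.002]
 [ 0.413  0.911 -0.003]
 [ 0.    -0.003 -1.   ]]
[0.33716415 0.15391926 0.40460732] [ 0.30193745 -0.12309845 -0.94548884]
mixer [[243.87463624 277.48641603]]
small [[459.9140238  235.33726033]]
tray [[ 54.34511189 325.37656593]]
```

View pics/w1.png

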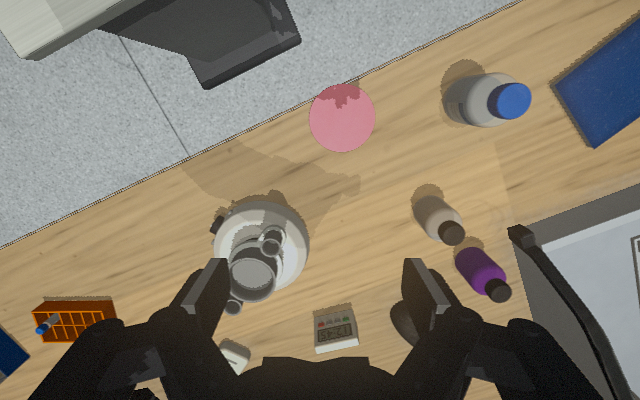

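The wrist view shows the mixer with its ring rim at about (254,272) and sockets at about (271,239) and (233,307). The small bottle's cap is at (452,233), purple at (497,291), the large one at (509,100), and the tray at (75,320).

```bash
python3 - <<'E'
from h import *
c=cap('wrist');import pickle;pickle.dump(c,open('w1.pkl','wb'))
for n,uv,z in[('ring',(254,272),.1),('sA',(271,239),.096),('sB',(233,307),.096),('cap',(452,233),.085),('purple',(497,291),.085),('large',(509,100),.103),('petri',(342,118),.006)]:print(n,plane(c,uv,z).round(4))
g=cv2.resize(c['color'][185:330,195:480],None,fx=2.8,fy=2.8,interpolation=cv2.INTER_CUBIC);cv2.imwrite('pics/w1c.png',g)
E
```

```text
ring [0.4841 0.0124 0.1   ]
sA [0.456  0.0479 0.096 ]
sB [ 0.5191 -0.0358  0.096 ]
cap [0.5387 0.2381 0.085 ]
purple [0.6379 0.2671 0.085 ]
large [0.4154 0.3207 0.103 ]
petri [0.3757 0.1754 0.006 ]
```

View pics/w1c.png

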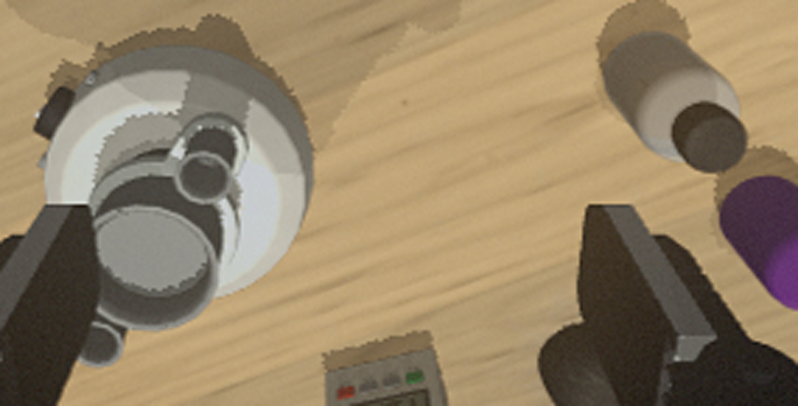

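In the crop the socket rims are at (205,176) and (100,344), and the ring rim centre is at (155,268). The bottle cap is at (710,137).

```bash
python3 - <<'E'
from h import *
import pickle;c=pickle.load(open('w1.pkl','rb'))
P={}
for n,uv,z in[('ring',(155,268),.1),('sA',(205,176),.096),('sB',(100,344),.096),('cap',(710,137),.085)]:
  P[n]=plane(c,(195+uv[0]/2.8,185+uv[1]/2.8),z);print(n,P[n].round(4))
d=P['sA']-P['sB'];print(np.hypot(*d[:2]),np.degrees(np.arctan2(d[1],d[0])),(P['sA']+P['sB'])/2)
go([.475,-.30,.24])
E
```

```text
ring [0.4927 0.0031 0.1   ]
sA [0.4647 0.04   0.096 ]
sB [ 0.519 -0.039  0.096]
cap [0.5382 0.2342 0.085 ]
0.09586016271703184 124.54198122542941 [0.49185591 0.00050664 0.096     ]
t 1.45 tcp [0.4125 0.1232 0.2612] shift [-229.3 -361.2   21. ] yaw y 66.0 F [-0.9  0.4  0.6] g 0.995
tool axes
 [[-0.914  0.407 -0.   ]
 [ 0.407  0.914  0.   ]
 [ 0.     0.    -1.   ]]
```

Emit:
carry_out --motion '[0,0,0,-33,-52,0,60,0,0,0,-33,-52,0,60,0,0,0,-33,-52,0,60,0,0,0,-33,-52,0,60,0,0,0,-33,-52,0,60]'

```text
time: 2.08
tcp_pos: [0.4591, -0.1815, 0.2613]
tcp_rot: [0.001, 0.206, 0.979, 0.001]
wrist_force: [0.7, 0.5, 0.4]
gripper_width: 0.702
finger_force: 0.0
```

Emit:
carry_out --motion '[0,0,0.183,0,0,0,40,0,0,0.183,0,0,0,40,0,0,0.183,0,0,0,40,0,0,0,-40,-20,0,40,0,0,0,-40,-20,0,40]'

```text
time: 2.7
tcp_pos: [0.4723, -0.2685, 0.2613]
tcp_rot: [0.0, 0.462, 0.887, 0.001]
wrist_force: [0.5, -0.0, 0.4]
gripper_width: 0.467
finger_force: 0.0
```

Emit:
carry_out --motion '[0,0,0,-40,-15,0,40,0,0,0,-40,-15,0,40,0,0,0,-30,-10,0,40,0,0,0,0,0,0,40,0,0,0,0,0,0,40]'

```text
time: 3.32
tcp_pos: [0.5008, -0.3808, 0.2608]
tcp_rot: [-0.001, 0.464, 0.886, 0.001]
wrist_force: [-0.2, 0.5, -0.4]
gripper_width: 0.467
finger_force: 0.0
```

```bash
python3 - <<'E'
from h import *
go([.475,-.345,.24]);c=cap('wrist','w2.png')
import pickle;pickle.dump(c,open('w2.pkl','wb'))
h=cv2.cvtColor(c['color'],cv2.COLOR_BGR2HSV)
m=cv2.inRange(h,(100,130,70),(125,255,255));n,l,st,ce=cv2.connectedComponentsWithStats(m)
for i in range(1,n):
  if st[i,4]>60:print(st[i],ce[i].round(1),plane(c,ce[i],.048).round(4))
m=cv2.inRange(h,(3,150,80),(18,255,255));
k=max(cv2.findContours(m,0,2)[0],key=cv2.contourArea);print(cv2.minAreaRect(k),proj(c,[.475,-.345,.03]))
E
```

```text
t 3.33 tcp [ 0.5008 -0.3808  0.2608] shift [44.1 -0.8 20.9] yaw y 34.8 F [-0.2  0.5 -0.4] g 0.467
tool axes
 [[-0.57   0.821 -0.   ]
 [ 0.821  0.57   0.002]
 [ 0.002  0.001 -1.   ]]
((332.2390441894531, 122.55119323730469), (50.27543640136719, 91.76007843017578), 57.094757080078125) [[314.30827444 129.58734399]]
```

View pics/w2.png

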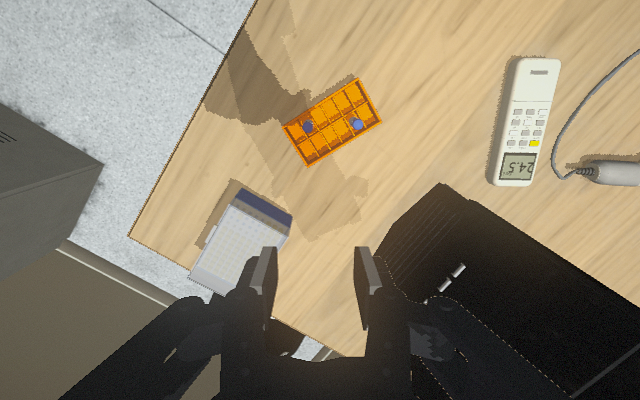

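The wrist view shows the tray centred at (332,122), with vial caps at about (308,126) and (358,125). The tip box is at lower left and the PC tower at lower right, clear of the tray.

```bash
python3 - <<'E'
from h import *
import pickle;c=pickle.load(open('w2.pkl','rb'))
h=cv2.cvtColor(c['color'],cv2.COLOR_BGR2HSV)
m=cv2.inRange(h,(95,70,40),(130,255,255))[75:170,280:385].copy();n,l,st,ce=cv2.connectedComponentsWithStats(m)
V=[]
for i in range(1,n):
  if st[i,4]>20:
    p=plane(c,ce[i]+[280,75],.049);V.append(p);print(st[i],(ce[i]+[280,75]).round(1),p.round(4))
for p in V: go([p[0],p[1],.14])
m=cv2.inRange(h,(3,150,80),(18,255,255));k=max(cv2.findContours(m,0,2)[0],key=cv2.contourArea)
B=np.array([plane(c,q,.026)[:2] for q in cv2.boxPoints(cv2.minAreaRect(k))]);print(B.round(3),np.linalg.norm(np.diff(B,axis=0),axis=1))
E
```

```text
[73 44 10 11 84] [357.5 124.1] [ 0.5108 -0.3103  0.049 ]
[23 48  9  9 69] [307. 127.] [ 0.4654 -0.3457  0.049 ]
t 3.38 tcp [ 0.5007 -0.3807  0.261 ] shift [ 51.9  48.4 121.1] yaw y 34.8 F [ 0.2  0.1 -0.3] g 0.466
tool axes
 [[-0.571  0.821 -0.   ]
 [ 0.821  0.571  0.002]
 [ 0.002  0.001 -1.   ]]
t 3.38 tcp [ 0.5007 -0.3807  0.261 ] shift [ 48.6  -9.2 121.1] yaw y 34.8 F [ 0.2  0.1 -0.3] g 0.466
tool axes
 [[-0.571  0.821 -0.   ]
 [ 0.821  0.571  0.002]
 [ 0.002  0.001 -1.   ]]
[[ 0.439 -0.366]
 [ 0.482 -0.268]
 [ 0.537 -0.287]
 [ 0.496 -0.39 ]] [0.10721344 0.05890382 0.11185368]
```

Emit:
carry_out --motion '[0,0,0,26,24,0,40,0,0,0,26,24,20,40,0,0,0,0,0,50,40,0,0,0,0,0,50,40,0,0,0,0,0,25,40]'

```text
time: 4.0
tcp_pos: [0.5089, -0.3102, 0.1141]
tcp_rot: [-0.002, 0.464, 0.886, 0.001]
wrist_force: [0.6, 0.2, 0.0]
gripper_width: 0.471
finger_force: 0.0
```

```bash
python3 - <<'E'
from h import *
go([.5108,-.3103,.032]);c=cap('wrist','w3.png')
h=cv2.cvtColor(c['color'],cv2.COLOR_BGR2HSV)
m=cv2.inRange(h,(95,70,40),(130,255,255));n,l,st,ce=cv2.connectedComponentsWithStats(m)
for i in range(1,n):
  if st[i,4]>40:
    print(st[i],ce[i].round(1),plane(c,ce[i],.049).round(4))
E
```

```text
t 4.0 tcp [ 0.5089 -0.3102  0.1141] shift [-1.5  1.6 82.1] yaw y 34.8 F [0.6 0.2 0. ] g 0.471
tool axes
 [[-0.57   0.822 -0.003]
 [ 0.822  0.57   0.003]
 [ 0.004 -0.001 -1.   ]]
[310 209  16  15 193] [317.3 215.8] [ 0.5109 -0.3101  0.049 ]
[233 211  16  17 197] [240.3 219.9] [ 0.4658 -0.3454  0.049 ]
[143 283  47  33 659] [163.6 299. ] [ 0.4498 -0.4415  0.049 ]
```

View pics/w3.png

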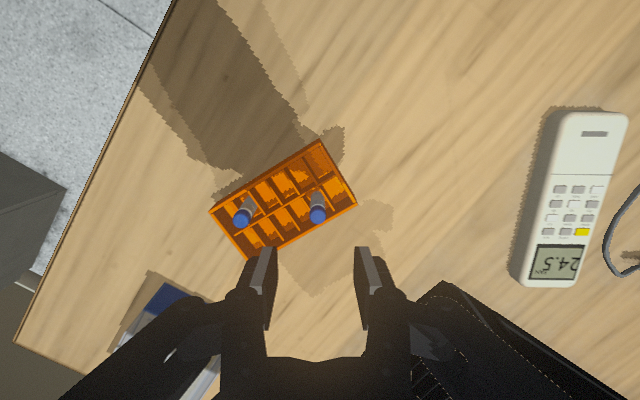

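The picture and the second measurement agree to within 0.5 mm: vials at (317,216) and (240,220), upright and between the open fingers' lines. I'll descend and grip the first.

Emit:
carry_out --motion '[0,0,0,-1.5,1.6,35,40,0,0,0,0,0,30,40,0,0,0,0,0,16,40,0,0,0,0,0,0,40,0,0,0,0,0,0,20]' --newtons 20

```text
time: 4.68
tcp_pos: [0.5129, -0.3136, 0.0365]
tcp_rot: [0.001, 0.465, 0.885, 0.0]
wrist_force: [-0.6, 0.5, 0.2]
gripper_width: 0.266
finger_force: 0.0
```

Emit:
carry_out --motion '[0,0,0,0,0,0,5,0,0,0,0,0,0,5,0,0,0,0,0,0,5,0,0,0,0,0,0,5,0,0,0,0,0,0,5]'

```text
time: 5.3
tcp_pos: [0.513, -0.3139, 0.0366]
tcp_rot: [0.001, 0.465, 0.885, 0.0]
wrist_force: [-0.0, -0.3, 7.0]
gripper_width: 0.133
finger_force: 19.7
```

Emit:
carry_out --motion '[0,0,0,0,0,-10,5,0,0,0,0,0,-30,5,0,0,0,0,0,-45,5,0,0,0,0,0,-45,5,0,0,0,0,0,-10,5]'

```text
time: 5.92
tcp_pos: [0.5136, -0.3144, 0.1789]
tcp_rot: [0.003, 0.465, 0.885, -0.0]
wrist_force: [0.0, -0.7, -0.1]
gripper_width: 0.138
finger_force: 19.5
```

```bash
python3 - <<'E'
from h import *
go([.4648,.0411,.17]);go([.5192,-.0381,.17]);
c=cap('wrist','w4.png')
h=cv2.cvtColor(c['color'],cv2.COLOR_BGR2HSV)
m=cv2.inRange(h,(95,70,40),(130,255,255));n,l,st,ce=cv2.connectedComponentsWithStats(m)
for i in range(1,n):
  if st[i,4]>40: print(st[i],ce[i].round(1))
cv2.imwrite('pics/w4c.png',cv2.resize(c['color'][180:330,200:440],None,fx=3,fy=3))
E
```

```text
t 5.92 tcp [ 0.5136 -0.3144  0.1789] shift [320.4 161.6   7.6] yaw y 34.6 F [ 0.  -0.7 -0.1] g 0.138
tool axes
 [[-0.568  0.823  0.005]
 [ 0.823  0.568 -0.003]
 [-0.005  0.003 -1.   ]]
t 5.92 tcp [ 0.5136 -0.3144  0.1789] shift [224.3 161.5   8.1] yaw y 34.6 F [ 0.  -0.7 -0.1] g 0.138
tool axes
 [[-0.568  0.823  0.005]
 [ 0.823  0.568 -0.003]
 [-0.005  0.003 -1.   ]]
[248 181  13  12 123] [253.5 186.4]
[ 173  246   75   49 1424] [210.8 270.7]
[304 255  23  22 390] [315.1 265.6]
```

View pics/w4c.png

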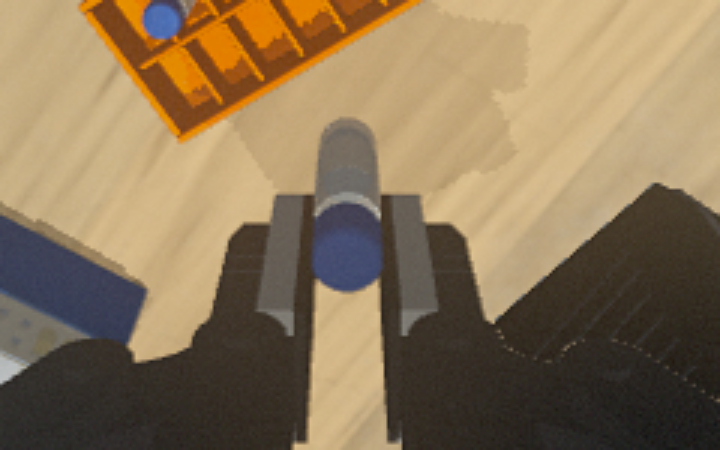

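The vial is held upright between the pads, slightly toward the camera side (crop (348,210)). Next I work out its offset from the TCP and the way to socket_b.

```bash
cat >> h.py <<'E'
def held(c):
    "cap centre of held vial: xy offset from the TCP in tool axes (mm); cap face ~14 mm above TCP"
    s=robot.observe(); h=cv2.cvtColor(c['color'],cv2.COLOR_BGR2HSV)
    m=cv2.inRange(h,(95,70,40),(130,255,255)); m[:,:290]=0; m[:,345:]=0; m[:235]=0
    n,l,st,ce=cv2.connectedComponentsWithStats(m); i=1+np.argmax(st[1:,4])
    p=plane(c,ce[i],s['tcp_pos'][2]+.010); off=rot(s).inv().apply(p-s['tcp_pos'])*1000
    print('cap',st[i],ce[i].round(1),p.round(4),'offset',off.round(1)); return p
E
python3 - <<'E'
from h import *
c=cap('wrist');p=held(c);s=robot.observe()
go([.5192-p[0]+s['tcp_pos'][0],-.0381-p[1]+s['tcp_pos'][1],.17])
b=plane(c,(316,222),s['tcp_pos'][2]-.034);print('bottom near edge',rot(s).inv().apply(b-s['tcp_pos'])*1000)
E
```

```text
cap [304 255  23  22 390] [315.3 265.6] [ 0.5129 -0.3131  0.1866] offset [  0.3   0.7 -10. ]
t 6.03 tcp [ 0.5125 -0.3137  0.1766] shift [222.7 161.4   6.4] yaw y 34.6 F [-0.2  0.  -0.5] g 0.135
tool axes
 [[-0.568  0.823  0.002]
 [ 0.823  0.568 -0.001]
 [-0.002  0.001 -1.   ]]
bottom near edge [ 5.34451078  1.1911532  33.99011385]
```

Emit:
carry_out --motion '[0,0,0,45,33,0,5,0,0,0,45,33,0,5,0,0,0,45,33,0,5,0,0,0,45,33,0,5,0,0,0,42,29,0,5]'

```text
time: 6.65
tcp_pos: [0.5172, -0.0371, 0.1738]
tcp_rot: [-0.001, 0.464, 0.886, -0.001]
wrist_force: [0.8, 0.6, 0.6]
gripper_width: 0.133
finger_force: 19.6
```

Emit:
carry_out --motion '[0,0,0,0,0,0,5,0,0,0,0,0,0,5,0,0,0,0,0,0,5,0,0,0,0,0,0,5,0,0,0,0,0,0,5]'

```text
time: 7.28
tcp_pos: [0.5184, -0.0401, 0.1752]
tcp_rot: [0.0, 0.465, 0.885, -0.0]
wrist_force: [-0.1, -0.4, -0.6]
gripper_width: 0.132
finger_force: 19.6
```

```bash
python3 - <<'E'
from h import *
c=cap('wrist','w5.png');p=held(c);s=robot.observe()
import pickle;pickle.dump(c,open('w5.pkl','wb'))
go([.5192-p[0]+s['tcp_pos'][0],-.0381-p[1]+s['tcp_pos'][1],.17])
print(proj(c,[[.4648,.0411,.096],[.492,.0015,.1],[.5192,-.0381,.096]]))
cv2.imwrite('pics/w5c.png',cv2.resize(c['color'][60:330,180:500],None,fx=2.2,fy=2.2))
E
```

```text
cap [304 255  23  22 410] [315.2 265.5] [ 0.5174 -0.038   0.1853] offset [  2.1   0.2 -10. ]
t 7.33 tcp [ 0.5184 -0.0398  0.1753] shift [-1.1  1.4  5.3] yaw y 34.5 F [0.3 0.6 0.1] g 0.134
tool axes
 [[-0.567  0.824  0.   ]
 [ 0.824  0.567 -0.   ]
 [-0.     0.    -1.   ]]
[[317.6534664   73.18486334]
 [317.42501705 145.11129491]
 [317.16820397 206.08259263]]
```

View pics/w5c.png

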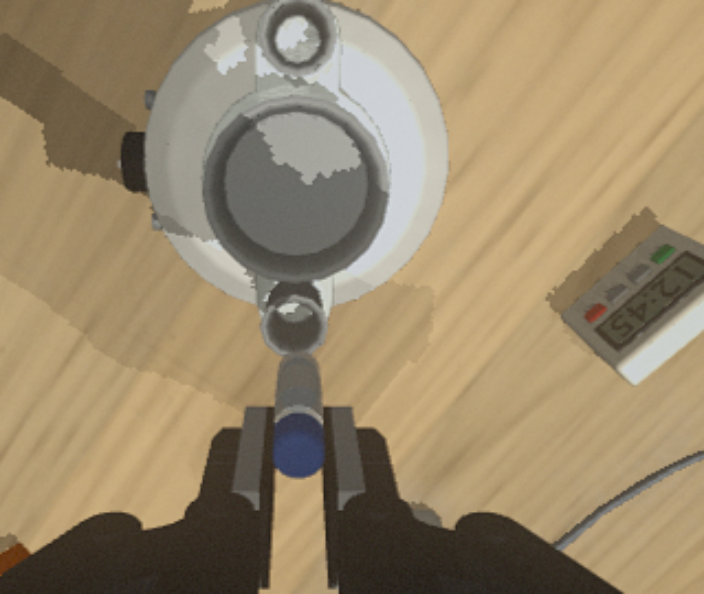

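The crop shows the mixer squarely aligned with the tool: socket_b rim at (295,325), ring centre at about (296,188), socket_a at (296,38). The held vial is at (299,445).

```bash
python3 - <<'E'
from h import *
import pickle;c=pickle.load(open('w5.pkl','rb'));s=robot.observe();r=rot(s)
# detect rim bounds by eye -> points
T=s['tcp_pos']
for n,uv,z in[('A',(296,38),.096),('ring',(296,188),.1),('B',(295,325),.096),('vial bottom near edge',(298,352),T[2]-.034),('cap',(299,445),T[2]+.0144)]:
  p=plane(c,(180+uv[0]/2.2,60+uv[1]/2.2),z);print(n,p.round(4),(r.inv().apply(p-T)*1000).round(1))
E
```

```text
A [0.4645 0.0378 0.096 ] [94.5 -0.4 79.3]
ring [4.904e-01 1.000e-04 1.000e-01] [48.8 -0.4 75.3]
B [ 0.518  -0.0406  0.096 ] [-0.4 -0.8 79.3]
vial bottom near edge [ 0.514  -0.0328  0.1413] [ 8.3  0.3 34. ]
cap [ 0.5152 -0.0341  0.1897] [  6.5   0.5 -14.4]
```

```bash
python3 - <<'E'
from h import *
import pickle;c=pickle.load(open('w5.pkl','rb'));s=robot.observe();r=rot(s);T=s['tcp_pos']
g=cv2.resize(cv2.cvtColor(c['color'],cv2.COLOR_BGR2GRAY),None,fx=4,fy=4,interpolation=cv2.INTER_CUBIC)
for n,(u,v),z,R0 in[('A',(314.5,77),.096,.0125),('ring',(314.5,145.5),.1,.031),('B',(314.1,207.7),.096,.0125)]:
  o,_=ray(c,(u,v)); rr=R0*c['camera_matrix'][0,0]/np.linalg.norm(plane(c,(u,v),z)-o)*4
  w=int(rr*1.5);x0,y0=int(4*u)-w,int(4*v)-w
  k=cv2.HoughCircles(g[y0:y0+2*w,x0:x0+2*w],cv2.HOUGH_GRADIENT_ALT,1.5,4,param1=150,param2=.6,minRadius=int(rr*.55),maxRadius=int(rr*1.2))
  print(n,'expect r',round(rr/4,1))
  if k is not None:
    for q in k[0][:5]:
      uv=((q[0]+x0+.5)/4-.5,(q[1]+y0+.5)/4-.5);p=plane(c,uv,z);print('  ',np.round(uv,1),q[2]/4,(r.inv().apply(p-T)*1000).round(1))
E
```

```text
A expect r 17.0
   [314.5  76.2] 14.782352 [95.1 -0.4 79.3]
   [311.5  77.4] 17.177992 [94.4 -2.5 79.3]
   [311.5  77.4] 13.5296335 [94.4 -2.5 79.3]
   [308.9  80. ] 15.145437 [92.7 -4.3 79.3]
   [313.   84.1] 11.145028 [90.1 -1.5 79.3]
ring expect r 42.6
   [312.6 144.8] 41.91328 [49.3 -1.8 75.3]
   [307.  141.4] 36.96308 [51.7 -5.8 75.3]
   [312.2 139.9] 42.50999 [52.7 -2.  75.3]
   [317.5 141.8] 35.891533 [51.4  1.7 75.3]
   [307.4 142.9] 37.70239 [50.6 -5.5 75.3]
B expect r 16.0
   [313.1 207. ] 12.430971 [ 0.2 -1.5 79.3]
   [315.  208.5] 14.545159 [-1.  -0.1 79.3]
   [315.  208.5] 10.513813 [-1.  -0.1 79.3]
```

Numeric fits agree with the eyeballed rim. I'll correct by about (-2.3, -1) mm and lower in stages, watching the force.

Emit:
carry_out --motion '[0,0,0,-2.3,-1,0,5,0,0,0,0,0,15,5,0,0,0,0,0,15,5,0,0,0,0,0,10,5,0,0,0,0,0,0,5]'

```text
time: 7.95
tcp_pos: [0.5181, -0.0416, 0.1341]
tcp_rot: [-0.001, 0.465, 0.885, -0.001]
wrist_force: [0.4, -0.0, 0.7]
gripper_width: 0.139
finger_force: 19.6
```

```bash
python3 - <<'E'
from h import *
c=cap('wrist','w6.png');p=held(c);s=robot.observe();r=rot(s);T=s['tcp_pos']
import pickle;pickle.dump(c,open('w6.pkl','wb'))
print(T,s['wrist_force'])
g=cv2.resize(cv2.cvtColor(c['color'],cv2.COLOR_BGR2GRAY),None,fx=4,fy=4,interpolation=cv2.INTER_CUBIC)
W=R.from_euler('z',0)
B=np.array([.518,-.0406]);y=np.array([-.567,.824])
for n,d,z,R0 in[('A',.096,.096,.0125),('ring',.048,.1,.031)]:
  u,v=proj(c,[*(B+y*d),z])[0]; o,_=ray(c,(u,v)); rr=R0*c['camera_matrix'][0,0]/np.linalg.norm(plane(c,(u,v),z)-o)*4
  w=int(rr*1.5);x0,y0=int(4*u)-w,int(4*v)-w
  k=cv2.HoughCircles(g[y0:y0+2*w,x0:x0+2*w],cv2.HOUGH_GRADIENT_ALT,1.5,4,param1=150,param2=.6,minRadius=int(rr*.6),maxRadius=int(rr*1.15))
  print(n,(u,v),'expect r',round(rr/4,1))
  if k is not None:
    for q in k[0][:4]:
      uv=((q[0]+x0+.5)/4-.5,(q[1]+y0+.5)/4-.5);p=plane(c,uv,z);print('  ',np.round(uv,1),q[2]/4,(r.inv().apply(p-T)*1000).round(1))
E
```

```text
cap [304 248  23  29 484] [315.  263.4] [ 0.5162 -0.0383  0.1447] offset [  4.1  -0.1 -10. ]
[ 0.51860768 -0.04162211  0.1346986 ] [-0.32446542 -1.13721714 -0.57631877]
A (np.float64(316.03545012486666), np.float64(68.9035691650923)) expect r 20.9
   [317.8  67.9] 18.229528 [97.7  1.2 38.8]
   [316.6  66. ] 20.570797 [98.7  0.6 38.8]
   [317.   70.5] 20.735119 [96.4  0.8 38.8]
   [319.2  74.2] 21.7341 [94.4  2.  38.8]
ring (np.float64(315.7834993539064), np.float64(156.5867704985069)) expect r 52.1
   [313.5 152.4] 51.311497 [51.7 -1.2 34.7]
   [309.4 152.4] 45.83042 [51.7 -3.6 34.7]
   [306.8 161.8] 54.52745 [46.1 -5.2 34.7]
   [320.6 153.5] 46.83946 [51.   3.  34.7]
```

Emit:
carry_out --motion '[0,0,0,0,0.4,4,5,0,0,0,0,0,4,5,0,0,0,0,0,3,5,0,0,0,0,0,0,5,0,0,0,0,0,0,5]'

```text
time: 8.62
tcp_pos: [0.5191, -0.0417, 0.1242]
tcp_rot: [-0.0, 0.465, 0.885, -0.0]
wrist_force: [-0.6, 0.1, -0.5]
gripper_width: 0.135
finger_force: 19.6
```

Emit:
carry_out --motion '[0,0,0,0,0,5,5,0,0,0,0,0,5,5,0,0,0,0,0,5,5,0,0,0,0,0,3,5,0,0,0,0,0,0,5]'

```text
time: 9.25
tcp_pos: [0.5189, -0.0417, 0.1059]
tcp_rot: [-0.0, 0.465, 0.885, -0.0]
wrist_force: [-0.6, -3.7, -1.4]
gripper_width: 0.133
finger_force: 19.5
```

Emit:
carry_out --motion '[0,0,0,-0.7,-0.6,1,5,0,0,0,0,0,0,5,0,0,0,0,0,0,30,0,0,0,0,0,0,30,0,0,0,0,0,0,30]'

```text
time: 9.88
tcp_pos: [0.5193, -0.042, 0.1053]
tcp_rot: [0.0, 0.465, 0.886, 0.0]
wrist_force: [-0.1, 0.5, 0.1]
gripper_width: 0.352
finger_force: 0.0
```

Emit:
carry_out --motion '[0,0,0,0,0,0,30,0,0,0,0,0,0,30,0,0,0,0,0,-20,30,0,0,0,0,0,-40,30,0,0,0,0,0,-40,30]'

```text
time: 10.5
tcp_pos: [0.5188, -0.0424, 0.2062]
tcp_rot: [-0.0, 0.465, 0.885, -0.0]
wrist_force: [0.6, -0.6, 0.3]
gripper_width: 0.348
finger_force: 0.0
```

Emit:
carry_out --motion '[0,0,0,-55,0,-10,40,0,0,0,0,0,0,40,0,0,0,0,0,0,40,0,0,0,0,0,0,40,0,0,0,0,0,0,40]'

```text
time: 11.12
tcp_pos: [0.5498, -0.0866, 0.2149]
tcp_rot: [-0.001, 0.464, 0.886, -0.0]
wrist_force: [0.3, 1.1, -0.7]
gripper_width: 0.47
finger_force: 0.0
```

```bash
cat >> h.py <<'E'
def blues(c,z,amin=40):
    h=cv2.cvtColor(c['color'],cv2.COLOR_BGR2HSV)
    m=cv2.inRange(h,(95,70,40),(130,255,255)); n,l,st,ce=cv2.connectedComponentsWithStats(m)
    for i in range(1,n):
        if st[i,4]>amin:
            p=plane(c,ce[i],z); print(st[i],ce[i].round(1),p.round(4))
E
python3 - <<'E'
from h import *
go([.4658,-.3454,.12]);c=cap('wrist','w7.png');blues(c,.115);print('side');d=cap('side');blues(d,.112,8)
E
```

```text
t 11.12 tcp [ 0.5498 -0.0866  0.2149] shift [-165.  -216.3   94.8] yaw y 34.7 F [ 0.3  1.1 -0.7] g 0.47
tool axes
 [[-0.569  0.822 -0.001]
 [ 0.822  0.569  0.001]
 [ 0.001 -0.001 -1.   ]]
[307 123  16  16 186] [314.8 130.4] [ 0.5173 -0.0399  0.115 ]
[134 302  13  12 111] [139.7 307.6] [ 0.474  -0.2737  0.115 ]
[ 85 337  38  28 492] [102.8 350.6] [ 0.4651 -0.344   0.115 ]
side
[233  72  19  13 126] [242.7  76.1] [0.4096 1.0951 0.112 ]
[265 139  33  16 299] [280.5 146.8] [0.4348 0.3163 0.112 ]
[363 335  28  14 195] [376.3 341.5] [ 0.448  -0.6577  0.112 ]
```

The cap sits over socket_b at the expected place and height, and both fingers read 0 N. Now the second vial.

Emit:
carry_out --motion '[0,0,0,-33,-43,0,40,0,0,0,-33,-43,0,40,0,0,0,-33,-43,10,40,0,0,0,-33,-43,30,40,0,0,0,-33,-44,45,40]'

```text
time: 11.85
tcp_pos: [0.4686, -0.3422, 0.1357]
tcp_rot: [0.002, 0.465, 0.885, -0.0]
wrist_force: [0.1, -0.0, 0.2]
gripper_width: 0.472
finger_force: 0.0
```

Emit:
carry_out --motion '[0,0,0,0,0,8,40,0,0,0,0,0,0,40,0,0,0,0,0,0,40,0,0,0,0,0,0,40,0,0,0,0,0,0,40]'

```text
time: 12.48
tcp_pos: [0.4691, -0.3394, 0.1284]
tcp_rot: [0.001, 0.464, 0.886, 0.0]
wrist_force: [-0.8, -0.8, -0.6]
gripper_width: 0.469
finger_force: 0.0
```

```bash
python3 - <<'E'
from h import *
c=cap('wrist','w8.png');blues(c,.049);go([.4658,-.3454,.036])
E
```

```text
[300 205  15  14 172] [306.7 211.3] [ 0.4658 -0.3457  0.049 ]
[205 275  32  27 405] [220.1 289.3] [ 0.445  -0.4479  0.049 ]
[269 302  16  34 254] [276.3 321.6] [ 0.503  -0.4491  0.049 ]
t 12.53 tcp [ 0.4689 -0.3395  0.1282] shift [-3.  -6.  92.2] yaw y 34.7 F [-0.   0.7  0.5] g 0.47
tool axes
 [[-0.569  0.823  0.001]
 [ 0.823  0.569 -0.   ]
 [-0.001  0.    -1.   ]]
```

Emit:
carry_out --motion '[0,0,0,-2.5,-6,35,40,0,0,0,0,0,35,40,0,0,0,0,0,22,40,0,0,0,0,0,0,40,0,0,0,0,0,0,20]'

```text
time: 13.15
tcp_pos: [0.4655, -0.3457, 0.0366]
tcp_rot: [0.001, 0.465, 0.885, -0.0]
wrist_force: [-0.6, -0.1, -0.5]
gripper_width: 0.27
finger_force: 0.0
```

Emit:
carry_out --motion '[0,0,0,0,0,0,5,0,0,0,0,0,0,5,0,0,0,0,0,0,5,0,0,0,0,0,0,5,0,0,0,0,0,0,5]'

```text
time: 13.78
tcp_pos: [0.4658, -0.3459, 0.0368]
tcp_rot: [0.001, 0.465, 0.885, -0.0]
wrist_force: [-0.4, -0.4, 6.7]
gripper_width: 0.134
finger_force: 19.9
```

Emit:
carry_out --motion '[0,0,0,0,0,-10,5,0,0,0,0,0,-30,5,0,0,0,0,0,-50,5,0,0,0,0,0,-50,5,0,0,0,0,0,-10,5]'

```text
time: 14.4
tcp_pos: [0.4665, -0.3465, 0.1896]
tcp_rot: [0.003, 0.465, 0.885, -0.0]
wrist_force: [0.3, -0.2, -0.3]
gripper_width: 0.129
finger_force: 19.6
```

```bash
python3 - <<'E'
from h import *
c=cap('wrist','w9.png');p=held(c);s=robot.observe()
# last successful release of vial 1 in B had TCP (.5192,-.0420); A = B + 96 mm along 124.5 deg
go([.5190-.0544-p[0]+s['tcp_pos'][0],-.0405+.0791-p[1]+s['tcp_pos'][1],.18])
E
```

```text
cap [304 258  23  26 416] [314.9 271.6] [ 0.4676 -0.3478  0.1989] offset [ -2.2   0.3 -10. ]
t 14.45 tcp [ 0.4661 -0.3462  0.1889] shift [319.8 216.9   7.8] yaw y 34.6 F [-0.3  0.1  0.3] g 0.135
tool axes
 [[-0.568  0.823  0.004]
 [ 0.823  0.568 -0.003]
 [-0.005  0.002 -1.   ]]
```

Emit:
carry_out --motion '[0,0,0,50,34,0,5,0,0,0,50,34,0,5,0,0,0,50,34,0,5,0,0,0,50,34,0,5,0,0,0,50,34,0,5]'

```text
time: 15.08
tcp_pos: [0.4617, -0.0411, 0.1846]
tcp_rot: [-0.001, 0.465, 0.885, -0.001]
wrist_force: [1.2, 0.2, 0.2]
gripper_width: 0.134
finger_force: 19.6
```

Emit:
carry_out --motion '[0,0,0,35,24,0,5,0,0,0,35,23,5,5,0,0,0,0,0,5,5,0,0,0,0,0,0,5,0,0,0,0,0,0,5]'

```text
time: 15.7
tcp_pos: [0.4614, 0.0396, 0.1754]
tcp_rot: [-0.0, 0.466, 0.885, -0.001]
wrist_force: [-0.1, -0.0, -0.3]
gripper_width: 0.132
finger_force: 19.6
```

```bash
cat >> h.py <<'E'
def circ(c,xyz,R0,lo=.6,hi=1.15,n=4):
    s=robot.observe(); g=cv2.resize(cv2.cvtColor(c['color'],cv2.COLOR_BGR2GRAY),None,fx=4,fy=4,interpolation=cv2.INTER_CUBIC)
    u,v=proj(c,xyz)[0]; o,_=ray(c,(u,v)); rr=R0*c['camera_matrix'][0,0]/np.linalg.norm(np.array(xyz)-o)*4
    w=int(rr*1.5);x0,y0=int(4*u)-w,int(4*v)-w
    k=cv2.HoughCircles(g[y0:y0+2*w,x0:x0+2*w],cv2.HOUGH_GRADIENT_ALT,1.5,4,param1=150,param2=.6,minRadius=int(rr*lo),maxRadius=int(rr*hi))
    print('expect',(round(u,1),round(v,1)),'r',round(rr/4,1))
    for q in ([] if k is None else k[0][:n]):
        uv=((q[0]+x0+.5)/4-.5,(q[1]+y0+.5)/4-.5);p=plane(c,uv,xyz[2])
        print('  ',np.round(uv,1),'r',round(q[2]/4,1),p.round(4),(rot(s).inv().apply(p-s['tcp_pos'])*1000).round(1))
E
python3 - <<'E'
from h import *
c=cap('wrist','w10.png');p=held(c);s=robot.observe()
go([.4646-p[0]+s['tcp_pos'][0],.0386-p[1]+s['tcp_pos'][1],.18])
circ(c,[.4646,.0386,.096],.0125)
E
```

```text
cap [304 254  24  30 574] [315.1 268.9] [0.4615 0.0401 0.1856] offset [  0.4   0.1 -10. ]
t 15.75 tcp [0.4616 0.0397 0.1756] shift [-3.   1.7 -4.4] yaw y 34.4 F [-0.1 -0.2  0. ] g 0.136
tool axes
 [[-0.566  0.825 -0.   ]
 [ 0.825  0.566 -0.001]
 [-0.    -0.001 -1.   ]]
expect (np.float64(317.6), np.float64(210.5)) r 15.9
   [316.6 211.2] r 12.6 [0.4643 0.0376 0.096 ] [-3.2  1.1 79.6]
```

Emit:
carry_out --motion '[0,0,0,-3.2,1.2,0,5,0,0,0,0,0,15,5,0,0,0,0,0,15,5,0,0,0,0,0,9,5,0,0,0,0,0,0,5]'

```text
time: 16.38
tcp_pos: [0.4644, 0.039, 0.1363]
tcp_rot: [-0.0, 0.465, 0.885, -0.0]
wrist_force: [-0.2, -0.6, -0.3]
gripper_width: 0.131
finger_force: 19.6
```

```bash
python3 - <<'E'
from h import *
c=cap('wrist','w11.png');p=held(c);s=robot.observe()
go([.4646-p[0]+s['tcp_pos'][0],.0386-p[1]+s['tcp_pos'][1],.18])
circ(c,[.4646,.0386,.096],.0125)
E
```

```text
cap [304 254  24  30 568] [315.2 268.9] [0.4644 0.0396 0.1467] offset [  0.5   0.1 -10. ]
t 16.43 tcp [0.4646 0.0391 0.1367] shift [ -0.9  -0.4 -43.3] yaw y 34.6 F [ 1.1  0.5 -0.3] g 0.132
tool axes
 [[-0.568  0.823 -0.   ]
 [ 0.823  0.568 -0.   ]
 [ 0.    -0.    -1.   ]]
expect (np.float64(314.7), np.float64(228.7)) r 18.8
   [315.4 226.8] r 15.4 [0.4642 0.04   0.096 ] [ 1.   0.1 40.7]
   [314.2 229.4] r 17.4 [0.4646 0.038  0.096 ] [-0.9 -0.6 40.7]
   [315.4 232.8] r 15.9 [0.4666 0.0364 0.096 ] [-3.4  0.1 40.7]
   [312.4 219.2] r 18.1 [0.4595 0.0433 0.096 ] [ 6.3 -1.9 40.7]
```

Aligned within about 1 mm, so I continue down.

Emit:
carry_out --motion '[0,0,0,-0.5,-0.2,4,5,0,0,0,0,0,4,5,0,0,0,0,0,4,5,0,0,0,0,0,0,5,0,0,0,0,0,0,5]'

```text
time: 17.05
tcp_pos: [0.4647, 0.0389, 0.1247]
tcp_rot: [-0.0, 0.465, 0.885, 0.0]
wrist_force: [0.9, -0.3, 0.0]
gripper_width: 0.134
finger_force: 19.6
```

Emit:
carry_out --motion '[0,0,0,0,0,5,5,0,0,0,0,0,5,5,0,0,0,0,0,3,5,0,0,0,0,0,0,5,0,0,0,0,0,0,5]'

```text
time: 17.68
tcp_pos: [0.4647, 0.0388, 0.1117]
tcp_rot: [0.0, 0.465, 0.885, 0.0]
wrist_force: [-0.6, 0.2, 0.3]
gripper_width: 0.139
finger_force: 19.6
```

Emit:
carry_out --motion '[0,0,0,0,0,4,5,0,0,0,0,0,2.5,5,0,0,0,0,0,0,5,0,0,0,0,0,0,30,0,0,0,0,0,0,30]'

```text
time: 18.3
tcp_pos: [0.4648, 0.0388, 0.1053]
tcp_rot: [0.0, 0.465, 0.885, 0.0]
wrist_force: [0.2, -0.4, 0.3]
gripper_width: 0.349
finger_force: 0.0
```

Emit:
carry_out --motion '[0,0,0,0,0,0,30,0,0,0,0,0,0,30,0,0,0,0,0,-20,30,0,0,0,0,0,-40,30,0,0,0,0,0,-40,30]'

```text
time: 18.92
tcp_pos: [0.4643, 0.0388, 0.2062]
tcp_rot: [-0.0, 0.465, 0.885, -0.0]
wrist_force: [0.3, 0.3, -0.1]
gripper_width: 0.349
finger_force: 0.0
```

Emit:
carry_out --motion '[0,0,0,-50,0,-10,50,0,0,0,-50,0,0,50,0,0,0,0,0,0,70,0,0,0,0,0,0,70,0,0,0,0,0,0,70]'

```text
time: 19.55
tcp_pos: [0.5206, -0.042, 0.215]
tcp_rot: [-0.001, 0.464, 0.886, 0.0]
wrist_force: [0.2, 0.3, 0.4]
gripper_width: 0.823
finger_force: 0.0
```

```bash
python3 - <<'E'
from h import *
go([.5385,.2342,.2]);c=cap('wrist','w12.png');blues(c,.116)
circ(c,[.491,-.001,.1],.031,.75,1.1,3)
print(proj(c,[.5385,.2342,.085]))
E
```

```text
t 19.55 tcp [ 0.5206 -0.042   0.215 ] shift [216.7 172.1  15.2] yaw y 34.7 F [0.2 0.3 0.4] g 0.823
tool axes
 [[-0.57   0.822 -0.001]
 [ 0.822  0.57   0.001]
 [ 0.002 -0.001 -1.   ]]
[308  65  16  17 218] [315.3  73.1] [0.4645 0.0392 0.116 ]
[306 189  15  14 151] [313.2 195.5] [ 0.5174 -0.04    0.116 ]
[149 385  11  15  62] [154.3 392.5] [ 0.5038 -0.3206  0.116 ]
expect (np.float64(313.9), np.float64(136.3)) r 36.2
   [311.2 136.4] r 36.1 [ 0.4892 -0.0023  0.1   ] [ 50.5  -3.2 115.1]
   [316.9 137.1] r 32.5 [ 4.934e-01 -1.000e-04  1.000e-01] [ 49.9   1.5 115.1]
   [312.  125.1] r 32.3 [0.4845 0.0056 0.1   ] [ 59.7  -2.6 115.1]
[[ 557.26212103 -102.91951517]]
```

Both vials stand in their sockets, with caps 95 mm apart at the right spots. Now to the bottle.

Emit:
carry_out --motion '[0,0,0,37,43,0,70,0,0,0,37,43,0,70,0,0,0,37,43,0,70,0,0,0,37,43,0,70,0,0,0,0,0,0,70]'

```text
time: 20.23
tcp_pos: [0.5781, 0.1846, 0.2148]
tcp_rot: [-0.001, 0.46, 0.888, 0.002]
wrist_force: [0.1, -1.1, 0.1]
gripper_width: 0.82
finger_force: 0.0
```

```bash
python3 - <<'E'
from h import *
go([.5385,.2342,.2]);c=cap('wrist','w13.png')
circ(c,[.5385,.2342,.085],.014,.7,1.3)
u,v=proj(c,[.5385,.2342,.085])[0].astype(int)
h=cv2.cvtColor(c['color'],cv2.COLOR_BGR2HSV)
m=cv2.inRange(h,(0,0,0),(180,255,75))[v-40:v+41,u-40:u+41].copy();n,l,st,ce=cv2.connectedComponentsWithStats(m)
for i in range(1,n):
  if st[i,4]>80: q=ce[i]+[u-40,v-40];print(st[i],q.round(1),plane(c,q,.085).round(4),h[int(q[1]),int(q[0])])
E
```

```text
t 20.23 tcp [0.5781 0.1846 0.2148] shift [63.3 -3.7 15.1] yaw y 35.2 F [ 0.1 -1.1  0.1] g 0.82
tool axes
 [[-0.577  0.817  0.   ]
 [ 0.817  0.577  0.005]
 [ 0.004  0.003 -1.   ]]
expect (np.float64(310.4), np.float64(119.6)) r 15.5
   [312.1 122.1] r 15.2 [0.541  0.2333 0.085 ] [ 64.6   0.2 129.9]
   [315.5 124.8] r 17.9 [0.5447 0.2332 0.085 ] [ 62.4   3.2 129.9]
   [310.2 120.2] r 12.5 [0.5387 0.2337 0.085 ] [ 66.2  -1.4 129.9]
```

Emit:
carry_out --motion '[0,0,0,40,0,0,70,0,0,0,24,0,30,70,0,0,0,0,0,40,70,0,0,0,0,0,15,70,0,0,0,0,0,0,70]'

```text
time: 20.9
tcp_pos: [0.5424, 0.2272, 0.1298]
tcp_rot: [-0.0, 0.465, 0.885, -0.001]
wrist_force: [0.3, -0.1, -0.8]
gripper_width: 0.821
finger_force: 0.0
```

```bash
python3 - <<'E'
from h import *
go([.541,.2333,.032]);c=cap('wrist','w14.png')
circ(c,[.541,.2333,.085],.014,.7,1.3)
E
```

```text
t 20.9 tcp [0.5424 0.2272 0.1298] shift [ 5.8  2.5 97.7] yaw y 34.5 F [ 0.3 -0.1 -0.8] g 0.821
tool axes
 [[-0.567  0.824 -0.002]
 [ 0.824  0.567 -0.002]
 [-0.    -0.002 -1.   ]]
expect (np.float64(318.4), np.float64(217.3)) r 20.9
   [321.9 214.9] r 20.4 [0.5419 0.2361 0.085 ] [ 7.7  3.6 45.8]
   [317.8 214.1] r 23.1 [0.5393 0.235  0.085 ] [ 8.2  0.8 45.8]
   [320.4 210.4] r 18.8 [0.5393 0.2382 0.085 ] [10.9  2.5 45.8]
```

Emit:
carry_out --motion '[0,0,0,7,2.5,20,70,0,0,0,0,0,35,70,0,0,0,0,0,30,70,0,0,0,0,0,12,70,0,0,0,0,0,0,60]' --newtons 50

```text
time: 21.58
tcp_pos: [0.5413, 0.2358, 0.0338]
tcp_rot: [0.0, 0.465, 0.885, 0.0]
wrist_force: [0.7, -0.4, -0.2]
gripper_width: 0.702
finger_force: 0.0
```

Emit:
carry_out --motion '[0,0,0,0,0,0,40,0,0,0,0,0,0,40,0,0,0,0,0,0,40,0,0,0,0,0,0,35,0,0,0,0,0,0,35]'

```text
time: 22.2
tcp_pos: [0.542, 0.2362, 0.0348]
tcp_rot: [0.001, 0.465, 0.885, 0.001]
wrist_force: [-0.1, -1.3, 6.7]
gripper_width: 0.528
finger_force: 51.4
```

Emit:
carry_out --motion '[0,0,0,0,0,-10,35,0,0,0,0,0,-35,35,0,0,0,0,0,-45,35,0,0,0,0,0,-45,35,0,0,0,0,0,-20,35]'

```text
time: 22.82
tcp_pos: [0.5417, 0.2364, 0.1916]
tcp_rot: [0.001, 0.465, 0.885, 0.002]
wrist_force: [0.8, 0.8, -1.2]
gripper_width: 0.527
finger_force: 51.4
```

```bash
python3 - <<'E'
from h import *
s=robot.observe();T=s['tcp_pos'];c=cap('wrist','w15.png')
q=rot(s).apply([.002,0,-.050])+T
circ(c,q,.014,.7,1.3,6)
go([.491,-.0005,.19])
E
```

```text
expect (np.float64(314.2), np.float64(322.3)) r 34.4
   [316.1 322.5] r 36.5 [0.5411 0.2382 0.2416] [  2.1  -0.  -48.4]
   [316.9 326.2] r 35.0 [0.5423 0.237  0.2416] [  0.3   0.2 -48.4]
   [316.5 312.4] r 33.8 [0.5386 0.2421 0.2416] [  6.7   0.1 -48.4]
t 22.88 tcp [0.5426 0.2367 0.1932] shift [-166.  -177.2    2.1] yaw y 34.6 F [-0.1 -0.7  0.1] g 0.524
tool axes
 [[-0.568  0.823  0.006]
 [ 0.823  0.568  0.003]
 [-0.001  0.007 -1.   ]]
```

Emit:
carry_out --motion '[0,0,0,-33,-35,0,35,0,0,0,-34,-36,0,35,0,0,0,-34,-36,0,35,0,0,0,-34,-36,0,35,0,0,0,-32,-34,0,35]'

```text
time: 23.5
tcp_pos: [0.4889, -0.0038, 0.188]
tcp_rot: [-0.0, 0.465, 0.885, -0.0]
wrist_force: [0.6, -0.4, -0.6]
gripper_width: 0.529
finger_force: 51.6
```

Emit:
carry_out --motion '[0,0,0,0,0,10,35,0,0,0,0,0,10,35,0,0,0,0,0,10,35,0,0,0,0,0,0,35,0,0,0,0,0,0,35]'

```text
time: 24.12
tcp_pos: [0.4901, -0.0014, 0.1581]
tcp_rot: [-0.0, 0.464, 0.886, 0.0]
wrist_force: [-0.3, 1.1, -0.3]
gripper_width: 0.523
finger_force: 51.7
```

```bash
python3 - <<'E'
from h import *
s=robot.observe();T=s['tcp_pos'];r=rot(s);c=cap('wrist','w16.png')
blues(c,.116)
circ(c,r.apply([.0015,0,-.050])+T,.014,.7,1.3,3)
circ(c,[.4912,-.0005,.100],.031,.8,1.1,3)
go([.4912,-.0005,.165]);go([.4645,.039,.1]);go([.518,-.0402,.1])
E
```

```text
[309 145  20  21 311] [318.2 155.5] [0.4645 0.0392 0.116 ]
expect (np.float64(314.2), np.float64(323.4)) r 34.3
   [316.4 322.6] r 36.5 [0.4897 0.0006 0.2081] [  2.1   0.9 -49.8]
   [307.8 319.6] r 42.1 [ 4.862e-01 -1.000e-04  2.081e-01] [  3.4  -2.4 -49.8]
   [313.4 312.5] r 34.0 [0.4861 0.0038 0.2081] [  6.7  -0.2 -49.8]
expect (np.float64(316.8), np.float64(217.7)) r 43.2
   [316.9 223.6] r 44.3 [ 0.4939 -0.0043  0.1   ] [-4.3  1.5 58.3]
   [320.2 213.9] r 36.8 [0.4915 0.0033 0.1   ] [ 3.2  3.9 58.3]
   [313.9 220.2] r 38.8 [ 0.4906 -0.0034  0.1   ] [-1.7 -0.7 58.3]
t 24.18 tcp [ 0.4902 -0.0016  0.1583] shift [ 0.3  1.5 -6.7] yaw y 34.7 F [-0.1 -0.  -0.8] g 0.527
tool axes
 [[-0.569  0.823  0.   ]
 [ 0.823  0.569  0.   ]
 [-0.     0.    -1.   ]]
t 24.18 tcp [ 0.4902 -0.0016  0.1583] shift [48.   1.9 58.3] yaw y 34.7 F [-0.1 -0.  -0.8] g 0.527
tool axes
 [[-0.569  0.823  0.   ]
 [ 0.823  0.569  0.   ]
 [-0.     0.    -1.   ]]
t 24.18 tcp [ 0.4902 -0.0016  0.1583] shift [-47.6   0.9  58.3] yaw y 34.7 F [-0.1 -0.  -0.8] g 0.527
tool axes
 [[-0.569  0.823  0.   ]
 [ 0.823  0.569  0.   ]
 [-0.     0.    -1.   ]]
```

Emit:
carry_out --motion '[0,0,0,-1.4,1.1,0,35,0,0,0,0,0,10,35,0,0,0,0,0,9,35,0,0,0,0,0,5,35,0,0,0,0,0,3,35]'

```text
time: 24.8
tcp_pos: [0.4912, -0.0025, 0.1307]
tcp_rot: [-0.0, 0.465, 0.885, -0.0]
wrist_force: [-1.2, -0.5, -1.0]
gripper_width: 0.529
finger_force: 51.7
```

Emit:
carry_out --motion '[0,0,0,0,0,2,35,0,0,0,0,0,2,35,0,0,0,0,0,0,35,0,0,0,0,0,0,35,0,0,0,0,0,0,35]'

```text
time: 25.42
tcp_pos: [0.4914, -0.0024, 0.1273]
tcp_rot: [-0.0, 0.465, 0.885, 0.0]
wrist_force: [-1.8, 1.7, 4.1]
gripper_width: 0.528
finger_force: 51.6
```

Slight contact with the flare, pushing toward tool +x, so I shift with it and continue.

Emit:
carry_out --motion '[0,0,0,1.2,-0.2,0,35,0,0,0,0,0,0,35,0,0,0,0,0,0,35,0,0,0,0,0,0,35,0,0,0,0,0,0,35]'

```text
time: 26.05
tcp_pos: [0.4911, -0.002, 0.1273]
tcp_rot: [0.0, 0.465, 0.885, 0.0]
wrist_force: [-0.1, -1.5, 3.1]
gripper_width: 0.525
finger_force: 51.7
```

Emit:
carry_out --motion '[0,0,0,0.3,0,2,35,0,0,0,0,0,0,35,0,0,0,0,0,2,35,0,0,0,0,0,0,35,0,0,0,0,0,0,35]'

```text
time: 26.68
tcp_pos: [0.4905, -0.0014, 0.1231]
tcp_rot: [-0.0, 0.465, 0.885, 0.0]
wrist_force: [-0.2, 1.0, -1.0]
gripper_width: 0.528
finger_force: 51.7
```

Emit:
carry_out --motion '[0,0,0,0,0,2,35,0,0,0,0,0,2,35,0,0,0,0,0,2,35,0,0,0,0,0,0,35,0,0,0,0,0,0,35]'

```text
time: 27.3
tcp_pos: [0.4905, -0.0015, 0.1172]
tcp_rot: [-0.0, 0.465, 0.885, 0.0]
wrist_force: [0.1, -0.6, -1.4]
gripper_width: 0.526
finger_force: 51.8
```

Emit:
carry_out --motion '[0,0,0,0,0,2,35,0,0,0,0,0,2,35,0,0,0,0,0,2,35,0,0,0,0,0,0,35,0,0,0,0,0,0,35]'

```text
time: 27.92
tcp_pos: [0.4907, -0.0015, 0.1113]
tcp_rot: [0.0, 0.465, 0.885, 0.0]
wrist_force: [-1.4, -0.3, 6.0]
gripper_width: 0.529
finger_force: 52.0
```

Emit:
carry_out --motion '[0,0,0,0,0,3,35,0,0,0,0,0,3,35,0,0,0,0,0,2.5,35,0,0,0,0,0,0,35,0,0,0,0,0,0,35]'

```text
time: 28.55
tcp_pos: [0.4907, -0.0015, 0.1031]
tcp_rot: [0.0, 0.465, 0.885, 0.0]
wrist_force: [-2.1, 0.1, 8.5]
gripper_width: 0.53
finger_force: 52.2
```

Emit:
carry_out --motion '[0,0,0,0,0,0.8,35,0,0,0,0,0,0,35,0,0,0,0,0,0,35,0,0,0,0,0,0,35,0,0,0,0,0,0,35]'

```text
time: 29.18
tcp_pos: [0.4907, -0.0015, 0.1024]
tcp_rot: [0.0, 0.465, 0.885, 0.0]
wrist_force: [-2.5, 1.0, 8.4]
gripper_width: 0.53
finger_force: 52.2
```

```bash
python3 - <<'E'
from h import *
s=robot.observe();T=s['tcp_pos'];r=rot(s);c=cap('wrist','w17.png')
blues(c,.102)
circ(c,r.apply([.0015,0,-.050])+T,.014,.7,1.3,2)
for n in('scene','side'):
  d=cap(n,n+'_end.png')
  print(n,proj(d,[[.4645,.039,.1],[.518,-.040,.1]]));blues(d,.1,3)
print(s['wrist_force'],s['finger_force'])
E
```

```text
[306 157  25  27 527] [317.9 170.2] [0.4644 0.0395 0.102 ]
expect (np.float64(314.2), np.float64(323.4)) r 34.3
   [320.9 318.1] r 41.3 [0.4905 0.0031 0.1524] [  3.9   2.5 -50. ]
   [312.6 317.8] r 38.7 [0.4879 0.0015 0.1524] [  4.1  -0.6 -50. ]
scene [[298.15199441 205.18068461]
 [325.1810569  208.65582622]]
[247 117  10   3  17] [251.6 117.9] [0.9629 1.2289 0.1   ]
[264 122   5   3  10] [266.2 122.9] [0.9669 1.0598 0.1   ]
[234 140   7   5  16] [235.8 141.4] [0.6487 0.8396 0.1   ]
[219 181  37  12 226] [236.2 186.2] [0.3793 0.3206 0.1   ]
[324 209   2   2   4] [324.5 209.5] [ 0.5124 -0.0432  0.1   ]
[411 303  60  36 514] [440.4 322.2] [ 0.3723 -0.5911  0.1   ]
side [[306.57186904 186.32153065]
 [328.45209146 196.48317888]]
[341  56  10   7  37] [345.5  58.9] [0.9972 1.2469 0.1   ]
[350  69   7   4  21] [352.7  70.3] [0.9776 1.0664 0.1   ]
[232  72  20  13 130] [242.5  76.1] [0.4128 1.1274 0.1   ]
[265 139  33  16 303] [280.6 146.8] [0.4392 0.3382 0.1   ]
[363 335  28  14 197] [376.3 341.5] [ 0.4524 -0.6482  0.1   ]
[-2.49814256  1.02287139  8.44120924] 52.22774863243103
```

Vial caps are where expected, the head is about 14 mm down and the wrist reads 8.4 N. Handing in.

```bash
python3 -c "
from workcell import robot
print(robot.sign_off())"
```

```text
the job is handed in; nothing more can be done
None
```

The job is handed in: both vials stand in the sockets, and the small bottle sits in the cradle, gripped and held pressed down with the head about 14 of 15 mm down by my estimate; sign-off returned no verdict.

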